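Close up a twin-pack in the bundling jig

ROBOT

A 6-joint arm with a two-finger parallel gripper is mounted at the origin on the work surface. World frame = base frame: x ahead of the robot, y to its left, z up, the work surface at z = 0. Lengths are in m, angles in rad, forces in N, time in s.
With the tool pointing down it reaches from about 0.3 to 0.875 m from the base axis. Payload 6.4 kg.
Tool frame: the origin (TCP) lies at the centre of the arm's flange, where the gripper is bolted on; the fingertips stand 173 mm ahead of it and the grasp point (between the pads) lies 155 mm ahead of it (ctrl.pinch_z is the distance from the TCP to the grasp point, in m); z points along the fingers, y is the direction in which the jaws open and shut (so a half turn about z gives the same grasp; the last joint's range is limited). The gripper opens to 85 mm and grips with 20 to 120 N. Pads are 22 mm wide; open, the fingers measure 114 mm over their backs; the gripper's body (76 mm by 85 mm) begins 54 mm behind the grasp point. The pads swing forward as they close: fully open they stand 13 mm farther back than shut.
Start: joints at [0.921, 0.181, 1.607, -0, 1.354, -0.206], TCP at [0.247, 0.519, 0.405] pointing down, gripper open.
Joint ranges: [-2.99, 2.99], [-0.89, 2.07], [0.3, 2.58], [-1.14, 4.28], [0, 2.63], [-3.12, 3.12]. Speed limits (rad/s): [2.57, 2.57, 3.01, 3.14, 3.14, 3.14].

INTERFACE

Orientations are given as a unit quaternion [w, x, y, z].
In Python, from bench import ctrl gives the robot as it stands.
- The arm moves only by the tool drive_tool, never from a script. Its argument "commands" is a list that holds one entry, the list of rows, each a list of 7 numbers: the shift along the tool's x, y, z in units of 50 mm (1.0 is 50 mm), then the turn, a rotation vector about the tool's x, y, z in units of 8 degrees (1.0 is 8 degrees), then the closure in counts, from 0 (fully open) to 255 (shut). A call has 1 to 10 rows; each row shifts and turns the commanded pose from where the row before left it, along the tool's axes as they then stand; what a row does not reach is not made up. A row lasts 1/10 s, in which the tool goes at most 50 mm and 8.59 degrees, less where a joint would pass 70% of its speed; a pose out of reach is approached as far as the arm can. A call is refused whole if a number of a shift passes 1 or a number of a turn 1, either way. A call with a gripper value outside its range is refused whole. The fingers move at their own pace and stop on an object; the grip force is fixed at half the most. Time passes only in rows, so rows that do not move let the fingers close. It gives the time, the measured TCP pose, the force and the opening at its end, in the units of the state.
- ctrl.get_obs(): the state, without advancing time (a new reading comes with each control period).
- ctrl.camera(name): name is "side" or "top" or "wrist"; returns a dict with "pixels" (420x560x3 uint8, red, green, blue), "depth" (420x560 float32, m along the optical axis (not along the pixel's ray), 0 where there is no reading), "intrinsics" (3x3 intrinsics, pixels), "R" (3x3) and "t" (3): a world point X has camera coordinates R X + t; the wrist camera has in their place "tool_from_camera" (4x4, takes a point from camera to tool coordinates, whose origin is the TCP and whose axes are the flange's). Camera axes: x right, y down, z forward; pixel columns grow to the right and rows downward; lengths in m; the calibration is good to about 2 mm. The wrist camera is an equidistant fisheye: a pixel r from the principal point sees the ray r / f radians off the axis. A picture is of the moment at which its call begins: read the wrist's pose just before it.
- ctrl.hand_in(): hands the job in, once; it reports no verdict.
The state is a dict: "time_s": time; "q": joint angles; "dq": joint speeds; "joint_efforts": joint torques, N m; "eef_pos": TCP position; "eef_rot": TCP orientation; "wrist_force": force on the tool from outside, world axes, zero at the start; "torque": the same for the moment, N m; "opening": opening from 0.0 (shut) to 1.0 (fully open).
Only numpy, scipy, OpenCV 4.12 (cv2) and the standard library are available. Lean on these libraries where they do the work, as an engineer would, in place of code of your own. Each camera call takes 0.05 s, during which the arm holds its last target. There are 200 camera calls.

TASK

Make up the twin-pack for banding: take the green-sleeved carton out of the grey supply tray, stand it on the bed of the bundling jig beside the green carton already there, in line with it, and butt its 46 mm wide side flush against it so that no gap is left. Only then press the jig's red sprung lever down until its detent holds it down by itself, and let go. Do not drop the carton, keep the first carton home against the jig's metal end stop, and leave everything else standing where it is.

Things in the scene. Friction and masses are not known exactly. Their poses are not given: they have to be found in the camera images.
- carton_loose: Kraft carton with green sleeve and top tape, to be moved, 46 mm along its own x, 60 mm along its own y, 100 mm tall; origin at the centre of its underside, z up. It starts upright in the grey tray, in any of the three places of a row of cartons, which have 5 mm between their 60 mm wide faces: in the tray no finger fits at its x faces, but its y faces (60 mm apart) are free to grip from above.
- carton_set: Green-sleeved kraft carton already standing in the jig, against the end stop, axes as the jig's, 46 mm along its own x, 60 mm along its own y, 100 mm tall; origin at the centre of its underside, z up. The loose carton belongs at its -y side: origins 60 mm apart along y, x in line (either way round). Loose, about 0.2 kg.
- jig: Bundling jig, fixed: grey bed 120 x 320 mm, top 12 mm above the table, y = -190 to +130 mm; origin on the table, z up. Aluminium end stop (82 mm high), face at y = +100 mm; the row of cartons is built from there towards -y along x = 0. Two aluminium cheeks (97 mm high, x = +-24, y = -70 to -42 mm) carry the lever.
- jig_bay (a point): Point on the bed's top at jig (0, 10) mm, where the loose carton belongs; axes as the jig's. With the lever up the free bed between the standing carton (y = +40 mm) and the lever's pad and cheeks (y = -42 mm) is 82 mm long: room for a carton let down from above held by its x faces, but not for fingers at its y faces.
- lever (a joint): Angle of the red sprung lever: 0 = up (sprung), 0.6 rad = pressed right down. The spring resists up to 0.40 rad (about 8 N at the press point), past that the detent snaps it to 0.6 and holds it. It swings about the jig's x axis through jig point (0, -56, 85) mm; pressed, its rubber keeper pad stands at jig y = -24 mm, 4 mm clear of a flush carton.
- lever_press (a point): Point on the top face of the lever's red handle (26 mm wide, 74 mm long) at which to press down, 95 mm out from the pivot. In the jig's frame at about (0, -128, 148) mm with the lever up and (0, -151, 96) mm with it down.
- tray: Grey open supply tray, 172 x 150 mm, walls 30 mm high, floor 5 mm thick, heavy; origin at the centre of its underside. The cartons stand in a row along its x at x = -51, 0, +51 mm, y = 0, axes as the tray's.
- carton_blue1: Carton with blue sleeve and top tape in the tray, same size as the green ones, leave alone; origin at the centre of its underside.
- carton_blue2: Another blue-sleeved carton in the tray, leave alone; origin at the centre of its underside.
- amber_bottle: Amber bottle, 56 mm diameter, 135 mm tall, leave alone; origin at the centre of its underside.
- green_jar: Glass jar with green label, 68 mm diameter, 75 mm tall, leave alone; origin at the centre of its underside.
- label_roll: White roll of labels standing on its flat side, 100 mm diameter, 55 mm tall, leave alone; origin at the centre of its underside.
Things that resemble listed ones, but are neither listed nor needed, are in the scene too. Leave any pink look-alike of the carton_loose alone. What is shaped like the carton_set but yellow is not meant.

How it is judged:
On the way, in this order (a step that is already met when the one before it is completed fails the run):
1. the loose green carton stands on the jig's bed, flush and in line with the other, while the lever is still up (y of carton_loose in the frame of carton_set between -0.063 and -0.056 m and x of carton_loose in the frame of carton_set between -0.006 and 0.006 m and angle between the x axis of carton_loose and the x axis of carton_set, either way round below 0.06 rad and angle between each of carton_loose, carton_set's own z axis and vertical below 0.05 rad and z of carton_loose in the frame of jig between 0.009 and 0.016 m and y of carton_set in the frame of jig above 0.065 m and angle between the x axis of carton_set and the x axis of jig, either way round below 0.06 rad and x of carton_set in the frame of jig between -0.008 and 0.008 m and value of joint lever below 0.25 rad), for 0.2 s.
2. the lever is pressed down and its detent holds it (value of joint lever above 0.53 rad), for 0.2 s.
At the end, for the whole second after the job is handed in: Both green cartons stand upright at rest on the jig's bed: the gap between them under 3 mm, in line within 6 mm and 0.06 rad (3.4 degrees), the first one still within 5 mm of the end stop, 8 mm of the jig's mid line and 0.06 rad of square; the lever is held down by its detent (above 0.53 rad) (y of carton_loose in the frame of carton_set between -0.063 and -0.056 m and x of carton_loose in the frame of carton_set between -0.006 and 0.006 m and angle between the x axis of carton_loose and the x axis of carton_set, either way round below 0.06 rad and angle between each of carton_loose, carton_set's own z axis and vertical below 0.05 rad and z of carton_loose in the frame of jig between 0.009 and 0.016 m and y of carton_set in the frame of jig above 0.065 m and angle between the x axis of carton_set and the x axis of jig, either way round below 0.06 rad and x of carton_set in the frame of jig between -0.008 and 0.008 m and linear speed of each of carton_loose, carton_set below 0.01 m/s and angular speed of carton_loose below 0.1 rad/s and value of joint lever above 0.53 rad and velocity of joint lever below 0.1 rad/s); the robot touches nothing.
It fails at once if a blue-sleeved carton is moved by more than 25 mm or tipped over (distance of any of carton_blue1, carton_blue2 from where it was at the start of the episode above 0.025 m or angle between any of carton_blue1, carton_blue2's own z axis and vertical above 0.35 rad).
It fails at once if the amber bottle, the jar or the label roll is moved by more than 25 mm or tipped over (distance of any of amber_bottle, green_jar, label_roll from where it was at the start of the episode above 0.025 m or angle between any of amber_bottle, green_jar, label_roll's own z axis and vertical above 0.35 rad).
It fails at once if the loose carton is dropped or knocked (faster than 0.5 m/s with no finger on it) (contact force between the fingers and carton_loose below 0.05 N and linear speed of carton_loose above 0.5 m/s).
It also fails if it takes over 69 s, if anything falls off the work surface, if the arm or the gripper's body presses on something with over 40 N, if the wrist force passes 120 N, or if a joint passes its speed limit or range.

## Working session

There is one attempt and no reset: what is moved stays moved. The work goes in short steps, Python scripts to look and compute and a tool call to move; the robot and the scene stay as the last step left them, time stands still between calls to the robot, and variables do not carry over. Pictures are saved under pics/ and viewed, about 8 in all and at most 12, crops included, and the job is handed in when it is done.

Besides the shell and the picture viewer there is one more tool, called after ">>>" as name(argument=value, ...), one argument or row to a line, values as JSON. drive_tool: Moves the arm, as the interface text tells. Its arguments: {"type":"object","properties":{"commands":{"type":"array","items":{"type":"array","items":{"type":"array","items":{"type":"number"}}}}},"required":["commands"]}

```bash
mkdir -p pics; ls
python3 - <<'E'
from bench import ctrl
import cv2,numpy as np
print({k:np.round(v,3) for k,v in ctrl.get_obs().items()})
ims=[]
for n in("top","side"):
    c=ctrl.camera(n); np.savez(f"pics/{n}.npz",**c)
    print(n,c["intrinsics"].tolist(),np.round(c["R"],3).tolist(),np.round(c["t"],3))
    cv2.imwrite(f"pics/{n}.png",c["pixels"][...,::-1])
E
```

```text
pics
{'time_s': np.float64(0.0), 'q': array([ 0.921,  0.182,  1.608, -0.   ,  1.354, -0.206]), 'dq': array([ 0.002, -0.   , -0.   ,  0.   , -0.001, -0.   ]), 'joint_efforts': array([-4.0000e-03, -4.4486e+01, -3.5134e+01, -0.0000e+00,  9.0000e-03,
       -0.0000e+00]), 'eef_pos': array([0.247, 0.519, 0.404]), 'eef_rot': array([-0.   ,  0.22 ,  0.975, -0.001]), 'wrist_force': array([-0.253,  0.113, -0.975]), 'torque': array([-0.026, -0.039, -0.062]), 'opening': np.float64(1.001)}
top [[401.203835229227, 0.0, 279.8108080729588], [0.0, 401.203835229227, 211.83796921202406], [0.0, 0.0, 1.0]] [[0.01, -1.0, -0.012], [-0.994, -0.008, -0.11], [0.11, 0.013, -0.994]] [0.062 0.548 1.118]
side [[523.6113786154426, 0.0, 280.81672929755894], [0.0, 523.6113786154426, 214.29851493446552], [0.0, 0.0, 1.0]] [[0.772, -0.635, -0.007], [-0.334, -0.397, -0.855], [0.541, 0.663, -0.518]] [-0.4    0.306  1.023]
```

View pics/top.png

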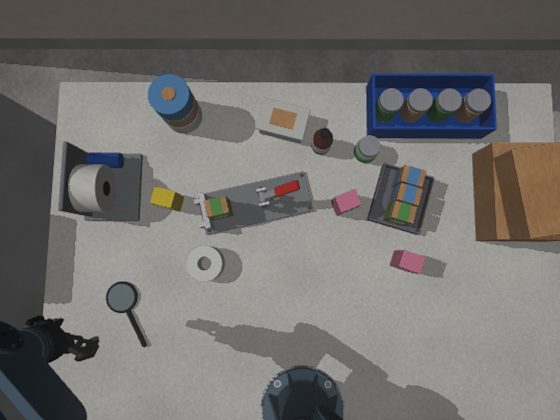

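View pics/side.png

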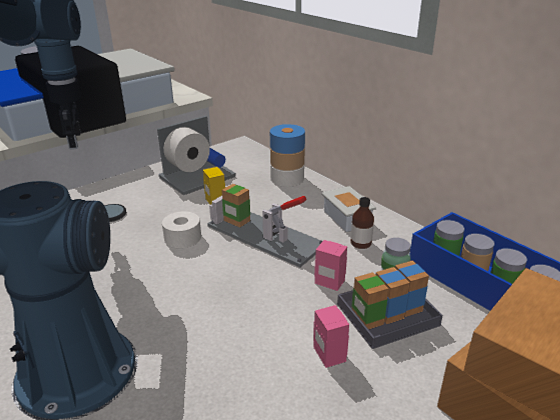

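The top view shows the jig at about (255,203) with its end stop to the left (+y) and the set carton at (217,207). The tray is at (402,198), with the green carton nearest the robot at (403,213) and two blue ones beyond it. The pink and yellow cartons are decoys, and the floor near the robot is free. Next I'll measure with depth.

```bash
cat > h.py <<'E'
import numpy as np,cv2
def cloud(c):
    K=c["intrinsics"];d=c["depth"];v,u=np.mgrid[:d.shape[0],:d.shape[1]]
    P=np.stack([(u-K[0,2])/K[0,0]*d,(v-K[1,2])/K[1,1]*d,d],-1)
    return (P-c["t"])@c["R"]     # R^T (P-t)
def rect(W,m,name):
    p=W[m]; 
    (c,s,a)=cv2.minAreaRect((p[:,:2]*1000).astype(np.float32))
    print(name,len(p),"c",np.round(c,1),"size",np.round(s,1),"ang",round(a,1),"z",np.round(np.median(p[:,2]),4),"mean",np.round(p[:,:2].mean(0)*1000,1))
E
python3 - <<'E'
from h import *
c=dict(np.load("pics/top.npz"));W=cloud(c);px=c["pixels"].astype(int);ok=c["depth"]>0
v,u=np.mgrid[:420,:560]
box=lambda a,b,d,e:(u>a)&(u<b)&(v>d)&(v<e)&ok
Z=W[...,2]
rect(W,box(195,235,190,225)&(Z>.104)&(Z<.12),"settop")
rect(W,box(192,320,170,240)&(Z>.007)&(Z<.018)&(px.max(-1)<120),"bed")
rect(W,box(360,440,155,240)&(Z>.095)&(Z<.115),"row")
rect(W,box(360,440,155,240)&(Z>.095)&(Z<.115)&(W[...,0]<.50),"?")
rect(W,box(360,440,155,240)&(Z>.022)&(Z<.036),"traywall")
red=(px[...,0]>130)&(px[...,1]<60)&box(255,310,170,210);rect(W,red,"lever")
for b,n in(((385,435,245,280),"pink1"),((330,363,185,218),"pink2"),((350,385,135,165),"jar"),((308,336,122,160),"bottle"),((185,227,240,285),"roll")):
    rect(W,box(*b)&(Z>.04),n)
g=(px[...,1]>px[...,0]+20)&(px[...,1]>px[...,2]+20)&box(380,430,155,230)&(Z>.095);rect(W,g,"greentop")
print(np.round(W[300:305:4,200:500:60],3).tolist())
E
```

```text
settop 393 c [553.7 237.3] size [47.1 60.1] ang 12.9 z 0.1112 mean [553.2 236.8]
bed 2938 c [576.5 141. ] size [118.4 330.7] ang 13.2 z 0.0114 mean [575.4 120.6]
row 1217 c [ 592.3 -279.6] size [ 63.3 149.2] ang 74.1 z 0.1047 mean [ 591.6 -277.9]
? 0 c [0. 0.] size [0. 0.] ang 0.0 z nan mean [nan nan]
traywall 484 c [ 600.2 -250.1] size [216.  173.4] ang 74.4 z 0.0285 mean [ 586.3 -272.2]
lever 191 c [597.9  50.8] size [22.1 57.8] ang 13.1 z 0.1433 mean [597.6  49.9]
pink1 532 c [ 411.5 -283. ] size [61.1 47.4] ang 72.2 z 0.0987 mean [ 411.7 -278.1]
pink2 463 c [ 573.5 -116.4] size [47.  61.8] ang 21.5 z 0.0991 mean [ 571.  -113.3]
jar 465 c [ 729.7 -180.8] size [65.3 60.8] ang 89.3 z 0.0735 mean [ 727.7 -178.5]
bottle 390 c [747.1 -49.6] size [55.2 49.4] ang 63.0 z 0.0933 mean [741.6 -48.3]
roll 898 c [401.7 276. ] size [96.5 98.8] ang 0.9 z 0.0539 mean [400.7 275.4]
greentop 182 c [ 542.6 -265.9] size [28.1 46.6] ang 72.6 z 0.1049 mean [ 543.1 -265.9]
[[[0.293, 0.294, -0.001], [0.296, 0.121, 0.004], [0.297, -0.051, -0.003], [0.299, -0.223, -0.003], [0.301, -0.394, -0.003]], [[0.282, 0.294, -0.004], [0.284, 0.121, 0.0], [0.286, -0.051, 0.001], [0.288, -0.222, 0.0], [0.29, -0.392, 0.002]]]
  return _methods._mean(a, axis=axis, dtype=dtype,
  ret = ret.dtype.type(ret / rcount)
h.py:9: RuntimeWarning: Mean of empty slice.
  print(name,len(p),"c",np.round(c,1),"size",np.round(s,1),"ang",round(a,1),"z",np.round(np.median(p[:,2]),4),"mean",np.round(p[:,:2].mean(0)*1000,1))
  ret = um.true_divide(
```

>>> drive_tool(
  commands=[
    [[-0.7,-0.67,0,0,0,0,0],[-0.7,-0.67,0,0,0,0,0],[-0.7,-0.67,0,0,0,0,0],[-0.7,-0.67,0,0,0,0,0],[-0.7,-0.67,0,0,0,0,0],[-0.7,-0.67,0,0,0,0,0],[-0.7,-0.67,0,0,0,0,0],[-0.7,-0.67,0,0,0,0,0],[-0.7,-0.67,0,0,0,0,0],[-0.7,-0.67,0,0,0,0,0]],
  ],
)

```text
time_s: 1.1
eef_pos: [0.4192, 0.0646, 0.4047]
eef_rot: [0.0, 0.22, 0.975, 0.0]
wrist_force: [0.9, 0.4, 0.7]
opening: 1.002
```

>>> drive_tool(
  commands=[
    [[-0.7,-0.67,0,0,0,0,0],[-0.7,-0.67,0,0,0,0,0],[-0.7,-0.67,0,0,0,0,0],[-0.7,-0.67,0,0,0,0,0],[-0.7,-0.67,0,0,0,0,0],[-0.7,-0.67,0,0,0,0,0],[-0.4,-0.5,0.5,0,0,0,0],[0,0,0.2,0,0,-0.6,0],[0,0,0,0,0,-0.62,0],[0,0,0,0,0,0,0]],
  ],
)

```text
time_s: 2.1
eef_pos: [0.5295, -0.2366, 0.3684]
eef_rot: [-0.001, 0.136, 0.991, 0.001]
wrist_force: [-0.1, -0.0, 0.1]
opening: 1.001
```

```bash
cat >> h.py <<'E'
from scipy.spatial.transform import Rotation as Ro
def pose(o):
    q=o["eef_rot"];return Ro.from_quat([q[1],q[2],q[3],q[0]]).as_matrix(),np.array(o["eef_pos"])
def go(o,p,ang):
    """shift (units, tool axes now) and z turn (units) to world p with jaw angle ang deg; tilt"""
    R,t=pose(o);a=np.degrees(np.arctan2(R[1,1],R[0,1]))
    print("pos",np.round(t,4),"jaw",round(a,2),"tiltz",np.round(R[:2,2],4),"shift",np.round(R.T@(np.array(p)-t)/.05,3),"turnz",np.round(-((ang-a+90)%180-90)/8,3),"F",np.round(o["wrist_force"],1),"open",round(float(o["opening"]),3),"t",round(float(o["time_s"]),2),"q1,q6",np.round(np.array(o["q"])[[0,5]],2))
def wcloud(o,c):
    K=c["intrinsics"];d=c["depth"];v,u=np.mgrid[:d.shape[0],:d.shape[1]]
    x=(u-K[0,2])/K[0,0];y=(v-K[1,2])/K[1,1];r=np.hypot(x,y)+1e-9;s=np.tan(np.minimum(r,1.4))/r
    P=np.stack([x*s*d,y*s*d,d],-1);T=c["tool_from_camera"];R,t=pose(o)
    return (P@T[:3,:3].T+T[:3,3])@R.T+t
E
python3 - <<'E'
from h import *
from bench import ctrl
o=ctrl.get_obs();go(o,[.5426,-.2659,.23],74.4)
c=ctrl.camera("wrist");np.savez("pics/w1.npz",**c);cv2.imwrite("pics/w1.png",c["pixels"][...,::-1])
W=wcloud(o,c);Z=W[...,2];px=c["pixels"].astype(int);ok=c["depth"]>0
near=ok&(abs(W[...,0]-.59)<.13)&(abs(W[...,1]+.28)<.09)&(Z>.095)&(Z<.115)
rect(W,near,"row")
g=near&(px[...,1]>px[...,0]+15)&(px[...,1]>px[...,2]+15);rect(W,g,"green")
E
```

```text
pos [ 0.5295 -0.2366  0.3684] jaw 74.33 tiltz [-0.0019  0.0014] shift [-0.416 -0.495  2.767] turnz -0.008 F [-0.1 -0.   0.1] open 1.001 t 2.1 q1,q6 [-0.62 -1.92]
row 10475 c [ 591.6 -280.3] size [ 62.5 149.6] ang 74.5 z 0.1061 mean [ 580.5 -276.3]
green 2078 c [ 542.7 -265.6] size [29.4 46.7] ang 73.7 z 0.1064 mean [ 541.5 -265. ]
```

View pics/w1.png

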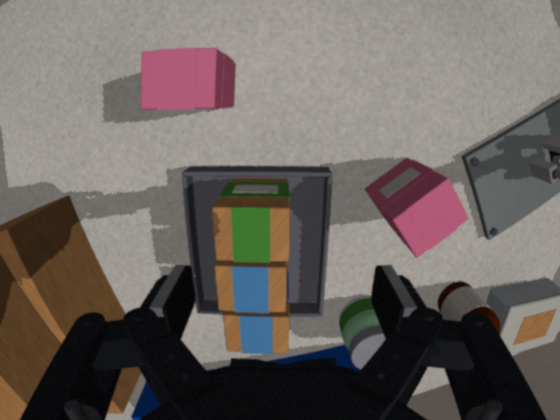

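The wrist view agrees with the top view: the green carton is at pixel (252,232), with the fingers either side of its y faces. I'll descend and grip.

>>> drive_tool(
  commands=[
    [[-0.41,-0.49,0.3,0,0,0,0],[0,0,0.7,0,0,0,0],[0,0,0.7,0,0,0,0],[0,0,0.6,0,0,0,0],[0,0,0.46,0,0,0,0],[0,0,0,0,0,0,0],[0,0,0,0,0,0,255],[0,0,0,0,0,0,255],[0,0,0,0,0,0,255],[0,0,0,0,0,0,255]],
  ],
)

```text
time_s: 3.15
eef_pos: [0.5438, -0.2661, 0.234]
eef_rot: [0.002, 0.136, 0.991, -0.001]
wrist_force: [0.3, 0.5, 6.5]
opening: 0.695
```

>>> drive_tool(
  commands=[
    [[0,0,0,0,0,0,255],[0,0,0,0,0,0,255],[0,0,-0.1,0,0,0,255],[0,0,-0.3,0,0,0,255],[0,0,-0.3,0,0,0,255],[0,0,-0.5,0,0,0,255],[0,0,-0.5,0,0,0,255],[0,0,-0.5,0,0,0,255],[0,0,-0.6,0,0,0,255],[0,0,0,0,0,0,255]],
  ],
)

```text
time_s: 4.15
eef_pos: [0.5441, -0.2662, 0.3781]
eef_rot: [0.004, 0.136, 0.991, -0.003]
wrist_force: [0.6, 0.2, -1.6]
opening: 0.695
```

Run:
```python
from h import *
from bench import ctrl
o=ctrl.get_obs();go(o,[.42,.02,.35],90)
```

```text
pos [ 0.5441 -0.2662  0.3781] jaw 74.34 tiltz [ 0.0081 -0.0062] shift [3.94  4.844 0.507] turnz -1.958 F [ 0.6  0.2 -1.6] open 0.695 t 4.15 q1,q6 [-0.65 -1.95]
```

>>> drive_tool(
  commands=[
    [[0.56,0.69,0,0,0,0,255],[0.56,0.69,0,0,0,0,255],[0.56,0.69,0,0,0,0,255],[0.56,0.69,0,0,0,0,255],[0.56,0.69,0,0,0,0,255],[0.56,0.69,0,0,0,0,255],[0.56,0.69,0,0,0,0,255],[0,0,0.3,0,0,-0.9,255],[0,0,0.4,0,0,-0.9,255],[0,0,0.4,0,0,-0.9,255]],
  ],
)

```text
time_s: 5.15
eef_pos: [0.4189, 0.0206, 0.3161]
eef_rot: [0.0, -0.055, 0.998, -0.0]
wrist_force: [0.7, 0.1, -2.9]
opening: 0.694
```

>>> drive_tool(
  commands=[
    [[0,0,0.4,0,0,-0.9,255],[0,0,0.4,0,0,0,255],[0,0,0.4,0,0,0,255],[0,0,0.3,0,0,0,255],[0,0,0,0,0,0,255],[0,0,0,0,0,0,255]],
  ],
)

```text
time_s: 5.75
eef_pos: [0.4192, 0.02, 0.2417]
eef_rot: [-0.0, -0.114, 0.993, 0.0]
wrist_force: [0.5, 0.2, -1.6]
opening: 0.693
```

Run:
```python
from h import *
from bench import ctrl
o=ctrl.get_obs();go(o,[.42,.02,.2295],103.1)
c=ctrl.camera("side");np.savez("pics/s2.npz",**c);W=cloud(c);Z=W[...,2];px=c["pixels"].astype(int)
m=(c["depth"]>0)&(abs(W[...,0]-.42)<.06)&(abs(W[...,1]-.02)<.06)&(px[...,1]>px[...,0]+20)&(px[...,1]>px[...,2]+20)
print(m.sum(),np.percentile(Z[m],[1,50,99]))
```

```text
pos [0.4192 0.02   0.2417] jaw 103.13 tiltz [-0.0009  0.0002] shift [-0.015 -0.004  0.243] turnz 0.004 F [ 0.5  0.2 -1.6] open 0.693 t 5.75 q1,q6 [-0.24 -2.04]
482 [0.0329493  0.06196605 0.11552045]
```

>>> drive_tool(
  commands=[
    [[0,0,0.12,0,0,0,255],[0,0,0.06,0,0,0,255],[0,0,0.04,0,0,0,255],[0,0,0,0,0,0,255]],
  ],
)

```text
time_s: 6.2
eef_pos: [0.4193, 0.02, 0.2305]
eef_rot: [-0.0, -0.114, 0.993, 0.0]
wrist_force: [-0.1, -0.2, -3.1]
opening: 0.696
```

>>> drive_tool(
  commands=[
    [[0,0,0.02,0,0,0,255],[0,0,0.02,0,0,0,255],[0,0,0,0,0,0,255]],
  ],
)

```text
time_s: 6.5
eef_pos: [0.4196, 0.0199, 0.229]
eef_rot: [0.0, -0.114, 0.993, -0.0]
wrist_force: [-0.9, 0.5, 1.6]
opening: 0.696
```

>>> drive_tool(
  commands=[
    [[0,0,0,0,0,0,0],[0,0,0,0,0,0,0],[0,0,0,0,0,0,0],[0,0,0,0,0,0,0],[0,0,0,0,0,0,0],[0,0,-0.4,0,0,0,0],[0,0,-0.6,0,0,0,0],[0,0,-0.6,0,0,0,0],[0,0,-0.6,0,0,0,0],[0,0,-0.6,0,0,0.9,0]],
  ],
)

```text
time_s: 7.5
eef_pos: [0.4192, 0.02, 0.3699]
eef_rot: [0.0, -0.051, 0.999, 0.0]
wrist_force: [0.3, -0.2, -0.3]
opening: 1.001
```

>>> drive_tool(
  commands=[
    [[0,0,-0.6,0,0,1,0],[0,0,0,0,0,1,0],[0,0,0,0,0,1,0],[0,0,0,0,0,1,0],[0,0,0,0,0,1,0],[0,0,0,0,0,1,0],[0,0,0,0,0,1,0],[0,0,0,0,0,1,0],[0,0,0,0,0,1,0],[0,0,0,0,0,1,0]],
  ],
)

```text
time_s: 8.5
eef_pos: [0.4193, 0.02, 0.3986]
eef_rot: [-0.0, 0.605, 0.797, -0.0]
wrist_force: [0.8, -0.8, -0.2]
opening: 0.997
```

>>> drive_tool(
  commands=[
    [[0,0,0,0,0,0.35,0],[0,0,0,0,0,0,0]],
  ],
)

```text
time_s: 8.7
eef_pos: [0.4194, 0.02, 0.3986]
eef_rot: [-0.0, 0.622, 0.783, -0.0]
wrist_force: [-0.1, -0.4, 0.7]
opening: 0.998
```

Run:
```python
from h import *
from bench import ctrl
o=ctrl.get_obs();go(o,[.42,.02,.2295],13.1)
c=ctrl.camera("wrist");cv2.imwrite("pics/w2.png",c["pixels"][...,::-1])
W=wcloud(o,c);Z=W[...,2]
rect(W,(c["depth"]>0)&(abs(W[...,0]-.42)<.06)&(abs(W[...,1]-.02)<.06)&(Z>.09)&(Z<.11),"wtop")
c=ctrl.camera("top");W=cloud(c);Z=W[...,2]
rect(W,(c["depth"]>0)&(abs(W[...,0]-.42)<.06)&(abs(W[...,1]-.02)<.06)&(Z>.09)&(Z<.11),"ttop")
```

```text
pos [0.4194 0.02   0.3986] jaw 13.12 tiltz [-0.0001  0.0001] shift [-3.000e-03  1.200e-02  3.382e+00] turnz 0.002 F [-0.1 -0.4  0.7] open 0.998 t 8.7 q1,q6 [-0.24 -0.47]
wtop 3607 c [417.6  20.2] size [46.8 59.5] ang 12.1 z 0.1012 mean [417.3  22. ]
ttop 0 c [0. 0.] size [0. 0.] ang 0.0 z nan mean [nan nan]
  return _methods._mean(a, axis=axis, dtype=dtype,
  ret = ret.dtype.type(ret / rcount)
h.py:9: RuntimeWarning: Mean of empty slice.
  print(name,len(p),"c",np.round(c,1),"size",np.round(s,1),"ang",round(a,1),"z",np.round(np.median(p[:,2]),4),"mean",np.round(p[:,:2].mean(0)*1000,1))
  ret = um.true_divide(
```

View pics/w2.png

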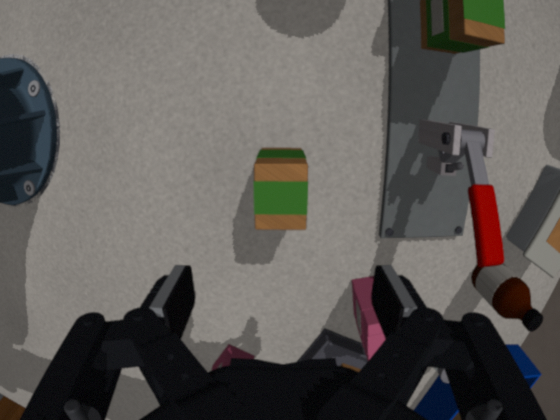

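The carton stands upright at pixel (281,190), aligned with the jaws. I'll regrip it by its x faces.

>>> drive_tool(
  commands=[
    [[0,0,0.7,0,0,0,0],[0,0,0.7,0,0,0,0],[0,0,0.7,0,0,0,0],[0,0,0.7,0,0,0,0],[0,-0.03,0.56,0,0,0,0],[0,0,0,0,0,0,0],[0,0,0,0,0,0,255],[0,0,0,0,0,0,255],[0,0,0,0,0,0,255],[0,0,0,0,0,0,255]],
  ],
)

```text
time_s: 9.8
eef_pos: [0.4189, 0.0194, 0.2325]
eef_rot: [0.001, 0.621, 0.783, 0.001]
wrist_force: [-1.9, -0.6, 6.2]
opening: 0.532
```

>>> drive_tool(
  commands=[
    [[0,0,0,0,0,0,255],[0,0,0,0,0,0,255],[0,0,0,0,0,0,255]],
  ],
)

```text
time_s: 10.1
eef_pos: [0.4188, 0.0194, 0.2325]
eef_rot: [0.002, 0.621, 0.783, 0.001]
wrist_force: [-1.9, -0.5, 5.4]
opening: 0.531
```

>>> drive_tool(
  commands=[
    [[0,0,-0.1,0,0,0,255],[0,0,-0.3,0,0,0,255],[0,0,-0.5,0,0,0,255],[0,0,-0.6,0,0,0,255],[0,0,-0.6,0,0,0,255],[0,0,-0.6,0,0,0,255],[0,0,-0.6,0,0,0,255],[0,0,-0.2,0,0,0,255],[0,0,0,0,0,0,255]],
  ],
)

```text
time_s: 11.0
eef_pos: [0.4182, 0.0196, 0.4072]
eef_rot: [0.002, 0.622, 0.783, 0.001]
wrist_force: [-0.1, -0.4, -3.3]
opening: 0.535
```

Run:
```python
from h import *
from bench import ctrl
o=ctrl.get_obs();th=np.radians(13.1);yj=np.array([-np.sin(th),np.cos(th)])
s=np.array([.5537,.2373]);b=s-.070*yj;print("target",b)
go(o,[*b,.385],13.1)
```

```text
target [0.56956559 0.16912168]
pos [0.4182 0.0196 0.4072] jaw 13.14 tiltz [ 0.0038 -0.0009] shift [2.225 3.626 0.453] turnz 0.005 F [-0.1 -0.4 -3.3] open 0.535 t 11.0 q1,q6 [-0.24 -0.47]
```

>>> drive_tool(
  commands=[
    [[0.44,0.72,0,0,0,0,255],[0.44,0.72,0,0,0,0,255],[0.44,0.72,0,0,0,0,255],[0.44,0.72,0,0,0,0,255],[0.44,0.72,0,0,0,0,255],[0,0,0.2,0,0,0,255],[0,0,0.2,0,0,0,255],[0,0,0,0,0,0,255]],
  ],
)

```text
time_s: 11.8
eef_pos: [0.5668, 0.1672, 0.3816]
eef_rot: [-0.003, 0.622, 0.783, -0.003]
wrist_force: [-0.7, -0.4, -1.9]
opening: 0.529
```

```bash
cat >> h.py <<'E'
def jigp(p,th=13.1,s=(.5537,.2373)):
    th=np.radians(th);y=np.array([-np.sin(th),np.cos(th)]);x=np.array([y[1],-y[0]])
    d=np.asarray(p)[...,:2]-(np.array(s)-.07*y);return np.stack([d@x,d@y],-1)
E
python3 - <<'E'
from h import *
from bench import ctrl
o=ctrl.get_obs();go(o,[.56957,.16912,.25],13.1)
for n in("wrist","top","side"):
    c=ctrl.camera(n);W=wcloud(o,c) if n=="wrist" else cloud(c);Z=W[...,2]
    cv2.imwrite(f"pics/{n}3.png",c["pixels"][...,::-1])
    J=jigp(W);m=(c["depth"]>0)&(abs(J[...,0])<.04)&(abs(J[...,1]-.07)<.04)&(Z>.105)&(Z<.118)
    if m.sum()>20: rect(W,m,n+" set"); print(np.percentile(J[m],[1,99],axis=0).round(4).tolist())
    # held carton side/top
    g=c["pixels"].astype(int);m=(c["depth"]>0)&(abs(J[...,0])<.05)&(abs(J[...,1])<.045)&(Z>.13)&(Z<.27)&(g[...,1]>g[...,0]+15)&(g[...,1]>g[...,2]+15)
    if m.sum()>20: print(n,"held",m.sum(),np.percentile(J[m],[1,99],axis=0).round(4).tolist(),np.percentile(Z[m],[1,99]))
E
```

```text
pos [0.5668 0.1672 0.3816] jaw 13.12 tiltz [-0.0071 -0.0009] shift [0.023 0.081 2.632] turnz 0.003 F [-0.7 -0.4 -1.9] open 0.529 t 11.8 q1,q6 [ 0.09 -0.14]
wrist set 5073 c [552.5 237.4] size [46.7 59.7] ang 13.7 z 0.1132 mean [552.5 237.5]
[[-0.0238, 0.041], [0.0216, 0.0994]]
wrist held 10008 [[-0.0265, -0.0148], [0.0196, 0.0303]] [0.17279731 0.25211088]
top set 339 c [553.5 237.2] size [46.8 60.2] ang 12.1 z 0.1115 mean [550.4 239.7]
[[-0.0232, 0.0422], [0.0217, 0.0995]]
side set 228 c [551.1 234.8] size [49.2 61.2] ang 9.5 z 0.1115 mean [549.  233.1]
[[-0.0265, 0.0385], [0.0207, 0.0982]]
side held 452 [[-0.0308, -0.0339], [0.0211, 0.027]] [0.17182032 0.25372327]
```

View pics/wrist3.png

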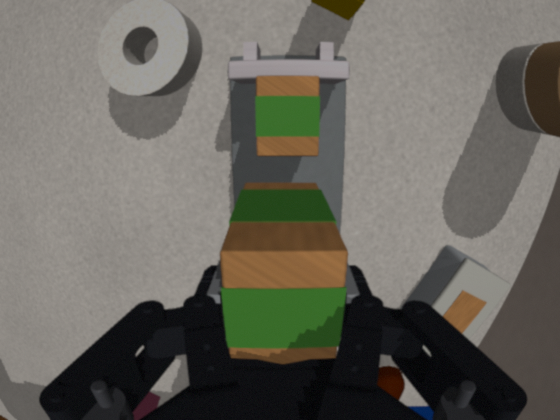

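The wrist view shows the held carton (285,270) lined up with the set carton (288,115). The measured gap is about 10 mm and the x offset about 2 mm. I'll lower it.

>>> drive_tool(
  commands=[
    [[0,0.05,0.2,0,0,0,255],[0,0,0.4,0,0,0,255],[0,0,0.4,0,0,0,255],[0,0,0.4,0,0,0,255],[0,0,0.4,0,0,0,255],[0,0,0.4,0,0,0,255],[0,0,0.3,0,0,0,255],[0,0,0.1,0,0,0,255],[0,0,0,0,0,0,255],[0,0,0,0,0,0,255]],
  ],
)

```text
time_s: 12.95
eef_pos: [0.5712, 0.1682, 0.2566]
eef_rot: [0.001, 0.622, 0.783, 0.001]
wrist_force: [0.3, 0.1, -3.2]
opening: 0.529
```

>>> drive_tool(
  commands=[
    [[0,0,0.04,0,0,0,255],[0,0,0.02,0,0,0,255],[0,0,0.02,0,0,0,255],[0,0,0,0,0,0,255]],
  ],
)

```text
time_s: 13.35
eef_pos: [0.5707, 0.1682, 0.2518]
eef_rot: [0.0, 0.622, 0.783, 0.0]
wrist_force: [-0.0, -0.1, -3.6]
opening: 0.529
```

>>> drive_tool(
  commands=[
    [[0,-0.02,0.05,0,0,0,255],[0,0,0.04,0,0,0,255],[0,0,0.02,0,0,0,255],[0,0,0,0,0,0,255]],
  ],
)

```text
time_s: 13.75
eef_pos: [0.5696, 0.168, 0.2459]
eef_rot: [-0.0, 0.622, 0.783, -0.0]
wrist_force: [-0.4, -0.3, -2.6]
opening: 0.531
```

>>> drive_tool(
  commands=[
    [[0,0,0.02,0,0,0,255],[0,0,0.0,0,0,0,255]],
  ],
)

```text
time_s: 13.95
eef_pos: [0.5697, 0.168, 0.2451]
eef_rot: [-0.0, 0.622, 0.783, -0.0]
wrist_force: [-0.2, -0.2, -3.4]
opening: 0.532
```

>>> drive_tool(
  commands=[
    [[0.05,0,0.01,0,0,0,255],[0.05,0,0,0,0,0,255],[0.04,0,0,0,0,0,255],[0.04,0,0,0,0,0,255],[0,0,0,0,0,0,255]],
  ],
)

```text
time_s: 14.45
eef_pos: [0.5676, 0.1771, 0.2447]
eef_rot: [-0.0, 0.621, 0.783, -0.0]
wrist_force: [-0.5, -0.1, -1.9]
opening: 0.531
```

>>> drive_tool(
  commands=[
    [[0.02,0,0,0,0,0,255],[0.02,0,0,0,0,0,255],[0,0,0,0,0,0,255]],
  ],
)

```text
time_s: 14.75
eef_pos: [0.5674, 0.1783, 0.2448]
eef_rot: [0.0, 0.622, 0.783, -0.0]
wrist_force: [0.6, -3.4, -1.9]
opening: 0.534
```

>>> drive_tool(
  commands=[
    [[0.02,0,0,0,0,0,255],[0.0,0,0,0,0,0,255]],
  ],
)

```text
time_s: 14.95
eef_pos: [0.5674, 0.1786, 0.2448]
eef_rot: [0.001, 0.622, 0.783, -0.001]
wrist_force: [1.0, -8.0, -2.0]
opening: 0.536
```

>>> drive_tool(
  commands=[
    [[0,0,0.02,0,0,0,255],[0,0,0,0,0,0,255]],
  ],
)

```text
time_s: 15.15
eef_pos: [0.5675, 0.1785, 0.2446]
eef_rot: [0.001, 0.622, 0.783, -0.001]
wrist_force: [-1.8, -7.6, 4.3]
opening: 0.53
```

>>> drive_tool(
  commands=[
    [[0,0,0,0,0,0,0],[0,0,0,0,0,0,0],[0,0,0,0,0,0,0],[0,0,0,0,0,0,0],[0,0,0,0,0,0,0],[0,0,-0.4,0,0,0,0],[0,0,-0.7,0,0,0,0],[0,0,-0.8,0,0,0,0],[0,0,-0.8,0,0,0,0],[-0.2,0,-0.5,0,0,0,0]],
  ],
)

```text
time_s: 16.15
eef_pos: [0.5694, 0.1708, 0.4074]
eef_rot: [0.001, 0.621, 0.784, 0.002]
wrist_force: [0.2, -0.1, -1.2]
opening: 0.996
```

Run:
```python
from h import *
from bench import ctrl
o=ctrl.get_obs();go(o,[.56957,.16912,.3],13.1)
for n in("wrist","top"):
    c=ctrl.camera(n);W=wcloud(o,c) if n=="wrist" else cloud(c);Z=W[...,2]
    cv2.imwrite(f"pics/{n}4.png",c["pixels"][...,::-1])
    J=jigp(W)
    for a,nm in((.07,"set"),(.01,"loose"),(.04,"both")):
        m=(c["depth"]>0)&(abs(J[...,0])<.04)&(abs(J[...,1]-a)<(.08 if nm=="both" else .027))&(Z>.105)&(Z<.12)&(J[...,1]>-.035)
        if m.sum()>20: rect(W,m,n+nm); print(np.percentile(J[m],[1,99],axis=0).round(4).tolist())
    p=c["pixels"].astype(int);m=(c["depth"]>0)&(p[...,0]>130)&(p[...,1]<60)&(abs(J[...,0])<.04)&(J[...,1]<-.06)&(J[...,1]>-.2)
    rect(W,m,"lever");print(np.percentile(np.c_[J[m],Z[m]],[2,50,98],axis=0).round(4).tolist())
```

```text
pos [0.5694 0.1708 0.4074] jaw 13.22 tiltz [0.0042 0.001 ] shift [-0.034 -0.015  2.148] turnz 0.014 F [ 0.2 -0.1 -1.2] open 0.996 t 16.15 q1,q6 [ 0.09 -0.14]
wristset 3762 c [552.8 237.2] size [46.9 53.7] ang 13.2 z 0.1132 mean [552.7 237.4]
[[-0.0236, 0.0436], [0.0216, 0.0967]]
wristloose 3362 c [566.4 178.7] size [46.9 53.9] ang 13.2 z 0.1133 mean [566.3 179.4]
[[-0.0236, -0.0165], [0.0217, 0.0367]]
wristboth 7865 c [559.5 208. ] size [ 46.9 120.2] ang 13.1 z 0.1132 mean [559.  210.5]
[[-0.0235, -0.0179], [0.0216, 0.0992]]
lever 301 c [595.5  61.4] size [20.6 41. ] ang 12.9 z 0.1272 mean [591.5  72.9]
[[-0.0094, -0.1191, 0.1231], [-0.0028, -0.0968, 0.1272], [0.0112, -0.0918, 0.1419]]
topset 335 c [553.7 237.2] size [46.8 53.7] ang 13.3 z 0.1114 mean [552.5 237.7]
[[-0.023, 0.0439], [0.0226, 0.0966]]
topboth 374 c [554.5 234.4] size [46.7 66.8] ang 13.7 z 0.1113 mean [551.9 237.6]
[[-0.023, 0.0381], [0.0226, 0.0996]]
lever 58 c [592.6  56.4] size [21.2 44.6] ang 1.7 z 0.1283 mean [590.3  66.2]
[[-0.0106, -0.1342, 0.1217], [-0.0051, -0.1021, 0.1283], [0.0101, -0.0934, 0.151]]
```

View pics/wrist4.png

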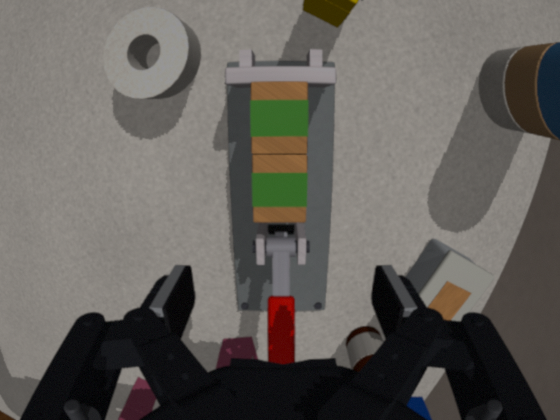

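The cartons are flush and in line: together they measure 120.2 × 46.9 mm, with only a seam at pixel (280,155), and the lever is still up. Next I'll press it with the gripper shut.

>>> drive_tool(
  commands=[
    [[-0.65,0,0,0,0,0,255],[-0.65,0,0,0,0,0,255],[-0.65,0,0,0,0,0,255],[-0.65,0,0,0,0,0,255],[0,0,0.3,0,0,0,255],[0,0,0.4,0,0,0,255],[0,0,0.4,0,0,0,255],[0,0,0.2,0,0,0,255],[0,0,0,0,0,0,255],[0,0,0,0,0,0,255]],
  ],
)

```text
time_s: 17.25
eef_pos: [0.5989, 0.0438, 0.3387]
eef_rot: [-0.0, 0.621, 0.783, 0.0]
wrist_force: [0.6, 0.5, 0.2]
opening: 0.003
```

Run:
```python
from h import *
from bench import ctrl
o=ctrl.get_obs();go(o,[.5696,.1691,.321],13.1);print(jigp(o["eef_pos"]))
```

```text
pos [0.5989 0.0438 0.3387] jaw 13.16 tiltz [-0.0001  0.0001] shift [2.574e+00 1.000e-03 3.550e-01] turnz 0.007 F [0.6 0.5 0.2] open 0.003 t 17.25 q1,q6 [-0.12 -0.35]
[ 0.0001373  -0.12871797]
```

>>> drive_tool(
  commands=[
    [[0,0,0.2,0,0,0,255],[0,0,0.14,0,0,0,255],[-0.1,0,0.16,0,0,0,255],[-0.1,0,0.16,0,0,0,255],[0,0,0,0,0,0,255]],
  ],
)

```text
time_s: 17.75
eef_pos: [0.6014, 0.0332, 0.3056]
eef_rot: [0.0, 0.622, 0.783, 0.0]
wrist_force: [1.0, 0.3, 3.6]
opening: 0.002
```

>>> drive_tool(
  commands=[
    [[-0.08,0,0.17,0,0,0,255],[-0.08,0,0.17,0,0,0,255],[-0.05,0,0.19,0,0,0,255],[-0.03,0,0.1,0,0,0,255],[0,0,0,0,0,0,255]],
  ],
)

```text
time_s: 18.25
eef_pos: [0.6033, 0.0217, 0.2725]
eef_rot: [-0.001, 0.622, 0.783, -0.001]
wrist_force: [-0.8, 0.4, 0.1]
opening: 0.002
```

The force dropped to zero, so the detent has probably snapped. I'll back off and check.

>>> drive_tool(
  commands=[
    [[0,0,-0.3,0,0,0,255],[0,0,-0.6,0,0,0,255],[0,0,-0.8,0,0,0,255],[0,0,-0.8,0,0,0,255],[-0.5,0,-0.5,0,0,0,255],[-0.9,0,0,0,0,0,255],[-0.9,0,0,0,0,0,255],[-0.5,0,0,0,0,0,255],[0,0,0,0,0,0,255]],
  ],
)

```text
time_s: 19.15
eef_pos: [0.6359, -0.1179, 0.426]
eef_rot: [0.001, 0.623, 0.782, -0.0]
wrist_force: [0.7, 1.1, -0.3]
opening: -0.0
```

Run:
```python
from h import *
from bench import ctrl
o=ctrl.get_obs();go(o,[.5696,.1691,.321],13.1)
for n in("wrist","side"):
    c=ctrl.camera(n);W=wcloud(o,c) if n=="wrist" else cloud(c);Z=W[...,2]
    cv2.imwrite(f"pics/{n}5.png",c["pixels"][...,::-1])
    J=jigp(W)
    m=(c["depth"]>0)&(abs(J[...,0])<.04)&(J[...,1]<.115)&(Z>.105)&(Z<.12)&(J[...,1]>-.045)
    if m.sum()>20: rect(W,m,n+"both"); print(np.percentile(J[m],[1,99],axis=0).round(4).tolist())
    p=c["pixels"].astype(int);m=(c["depth"]>0)&(p[...,0]>110)&(p[...,1]<60)&(p[...,2]<60)&(abs(J[...,0])<.04)&(J[...,1]<-.06)&(J[...,1]>-.22)
    if m.sum()>5: print("lever",m.sum(),np.percentile(np.c_[J[m],Z[m]],[2,50,98],axis=0).round(4).tolist())
```

```text
pos [ 0.6359 -0.1179  0.426 ] jaw 12.91 tiltz [ 0.0021 -0.0018] shift [ 5.895 -0.014  2.086] turnz -0.024 F [ 0.7  1.1 -0.3] open -0.0 t 19.15 q1,q6 [-0.37 -0.59]
lever 1683 [[-0.0112, -0.1751, 0.0941], [0.0006, -0.1477, 0.0968], [0.0124, -0.118, 0.0984]]
sideboth 460 c [557.8 206.2] size [ 49.7 124.1] ang 13.2 z 0.1114 mean [556.  202.5]
[[-0.0277, -0.0215], [0.0204, 0.0987]]
lever 165 [[-0.0142, -0.1775, 0.0912], [-0.004, -0.1451, 0.0947], [0.0112, -0.1083, 0.0979]]
```

View pics/side5.png

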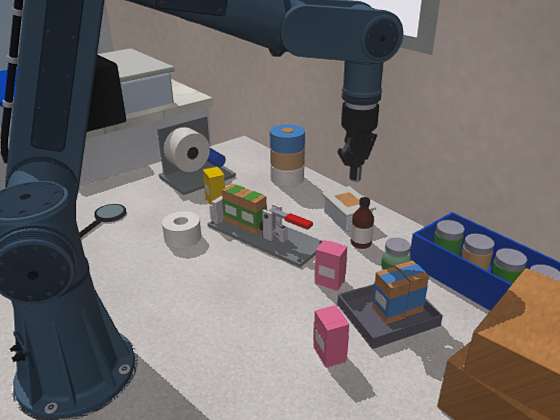

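The side view shows both green cartons together at (245,207), the lever down at (298,222), the two blue cartons standing in the tray and the arm clear. I'll hand in.

```bash
python3 -c "
from bench import ctrl
print(ctrl.hand_in())"
```

```text
the job is handed in; nothing more can be done
None
```

The twin-pack is made up and handed in at about 19 s of the 69 s allowed; no verdict was reported.

**What I did:** I took the green carton from the tray by its y faces and set it down on the table. I then regripped it by its x faces, lowered it into the jig and pushed it against the first carton until the force reached about 8 N. After letting go, I pressed the lever along its arc with the gripper shut until the detent snapped, then backed off.

**Last checks:**
- **Cartons before the lever was pressed:** the wrist camera measured the pair as one 120.2 × 46.9 mm block, square to the jig, with the lever still up.
- **Lever after letting go:** the handle stays down on its own at a height of about 96 mm, the expected height for fully pressed.
- **Cartons after pressing:** only the coarser side view covered them. It gave 124 × 50 mm at the same place and angle. Earlier it also measured single cartons 1–3 mm too large, so I took this as noise and did not re-measure.
- **Everything else:** the blue cartons, bottle, jar and label roll appear to be standing where they were, and the arm is clear.

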